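# Drive the bushes out of a bearing housing

### The job

Slide the thin aluminium liner on the marking-off plate until one end overhangs the plate's edge, take it by that end and lay it flat in the middle of the housing's catch bay, lengthwise under the row of bores. Only then drive every bush that is in the housing out of its bore into the bay with the drift, pushing from the near side and never pulling one out with the gripper. Finish with all the bushes in the parts tote, the drift lying back on its mat, the liner still in the bay, and the oil bottle and steel ring left alone.

Things in the scene. Friction and masses are not known exactly. Their poses are not given: they have to be found in the camera images.
- housing: Fixed grey bearing housing: block 50 mm thick (x), 224 mm wide (y), top 74 mm above the bench, on a dark steel foot plate 6 mm thick, 240 mm wide. Origin on the bench under the block's centre: the block spans x -25..+25 mm, the foot plate x -30..+163 mm. +x: out of the far face, away from the robot. Four 30 mm round bores run through along x at y = -84, -28, +28, +84 mm, axis 52 mm above the bench.
- bay (a point): Centre of the flat catch bay, which is the foot plate beyond the block's far face: 74 mm from that face, midway along it, on the foot plate's top, 6 mm above the bench; axes as the housing. A lip 6 mm high closes it from 56 mm beyond this point. The liner shall lie here, its length along y.
- bore0 (a point): Mouth centre of bore 0 on the block's near face (housing x = -25 mm, y = -84 mm, 52 mm above the bench); its +x axis runs through the bore towards the bay.
- bore1 (a point): Mouth centre of bore 1 on the block's near face (housing x = -25 mm, y = -28 mm, 52 mm above the bench); its +x axis runs through the bore towards the bay.
- bore2 (a point): Mouth centre of bore 2 on the block's near face (housing x = -25 mm, y = 28 mm, 52 mm above the bench); its +x axis runs through the bore towards the bay.
- bore3 (a point): Mouth centre of bore 3 on the block's near face (housing x = -25 mm, y = 84 mm, 52 mm above the bench); its +x axis runs through the bore towards the bay.
- bush0_mid (a point): Middle of brass bush 0, at the start in bore 0 (None if that bore is empty). Round barrel, 28 mm diameter, x = -27..+19 mm; square flange 38 x 38 mm, x = +19..+27 mm; x is its axis, +x towards the flange. Seated, the flange rests on the block's far face and the barrel ends 4 mm inside the near face.
- bush1_mid (a point): Middle of brass bush 1, at the start in bore 1 (None if that bore is empty). Round barrel, 28 mm diameter, x = -27..+19 mm; square flange 38 x 38 mm, x = +19..+27 mm; x is its axis, +x towards the flange. Seated, the flange rests on the block's far face and the barrel ends 4 mm inside the near face.
- bush2_mid (a point): Middle of brass bush 2, at the start in bore 2 (None if that bore is empty). Round barrel, 28 mm diameter, x = -27..+19 mm; square flange 38 x 38 mm, x = +19..+27 mm; x is its axis, +x towards the flange. Seated, the flange rests on the block's far face and the barrel ends 4 mm inside the near face.
- bush3_mid (a point): Middle of brass bush 3, at the start in bore 3 (None if that bore is empty). Round barrel, 28 mm diameter, x = -27..+19 mm; square flange 38 x 38 mm, x = +19..+27 mm; x is its axis, +x towards the flange. Seated, the flange rests on the block's far face and the barrel ends 4 mm inside the near face.
- bush0: Bush 0 itself; same point and axes as bush0_mid. About 0.26 kg, a light sliding fit: 1 to 4 N on the barrel's end drives it out towards +x. It then drops about 20 mm into the bay and lies there on barrel and flange, or stands on its flange.
- bush1: Bush 1 itself; same point and axes as bush1_mid. About 0.26 kg, a light sliding fit: 1 to 4 N on the barrel's end drives it out towards +x. It then drops about 20 mm into the bay and lies there on barrel and flange, or stands on its flange.
- bush2: Bush 2 itself; same point and axes as bush2_mid. About 0.26 kg, a light sliding fit: 1 to 4 N on the barrel's end drives it out towards +x. It then drops about 20 mm into the bay and lies there on barrel and flange, or stands on its flange.
- bush3: Bush 3 itself; same point and axes as bush3_mid. About 0.26 kg, a light sliding fit: 1 to 4 N on the barrel's end drives it out towards +x. It then drops about 20 mm into the bay and lies there on barrel and flange, or stands on its flange.
- drift_mid (a point): Middle of the loose steel drift (ejector rod), 180 mm long, lying on the mat at the start, about 0.35 kg. Its x axis runs along it and +x points to the nose. Grip part: a square bar 20 x 20 mm from x = -90 to -10 mm; nose: a round bar 18 mm diameter from x = -10 to +90 mm, on the same axis. Its middle is 10 mm above what it lies on.
- drift: The same drift; origin on its underside at mid-length, axes as drift_mid.
- mat: Fixed black rubber mat, 190 mm (x) x 110 mm (y) x 2 mm, the drift's place. Origin on the bench under its centre.
- plate: Fixed marking-off plate, a polished stone slab 240 mm (x) x 140 mm (y) x 20 mm on a base inset 10 mm all round. Origin on the bench under its centre, top face 60 mm above the bench; its edges are free to reach over.
- liner_mid (a point): Middle of the loose aluminium liner, a flat sheet 200 mm (x) x 56 mm (y) x 3 mm, about 0.1 kg, lying on the plate at the start, too thin to be taken up from a flat surface. It slides when pressed on from above with the fingertips and dragged (8 to 20 N) or when pushed on its edge.
- liner_a (a point): Middle of the liner's +x end edge, 100 mm from liner_mid.
- liner_b (a point): Middle of the liner's -x end edge, 100 mm from liner_mid.
- tote: Loose open plastic parts tote, 140 mm (x) x 190 mm (y) x 50 mm high, walls and floor 4 mm, 0.6 kg. Origin under its centre.
- oiler: Bystander: small white upright oil bottle, 40 mm diameter x 110 mm. Origin at its foot.
- hub: Bystander: heavy steel ring, 60 mm outside diameter x 30 mm, lying on the bench. Origin under its centre.

How it is judged (in metres and radians):
On the way, in this order (a step that is already met when the one before it is completed fails the run):
1. The liner, still lying on the plate, overhangs one of its edges by at least 30 mm ((x of any of liner_a, liner_b in the frame of plate above 0.15 m or x of any of liner_a, liner_b in the frame of plate below -0.15 m or y of any of liner_a, liner_b in the frame of plate above 0.1 m or y of any of liner_a, liner_b in the frame of plate below -0.1 m) and z of liner_mid in the frame of plate between 0.055 and 0.067 m and angle between liner_mid's own z axis and vertical below 0.08 rad), for 0.2 s.
2. The liner is let go and lies flat in the catch bay under the row of bores, with every bush still seated (x of liner_mid in the frame of bay between -0.025 and 0.025 m and y of liner_mid in the frame of bay between -0.025 and 0.025 m and z of liner_mid in the frame of bay below 0.006 m and angle between the x axis of liner_mid and the y axis of housing, either way round below 0.2 rad and x of each of bush0_mid, bush1_mid, bush2_mid, bush3_mid in the frame of housing below 0.02 m and contact force between the fingers and liner below 0.2 N), for 0.3 s.
3. Every bush in the housing has been driven out of its bore ((x of bush0_mid in the frame of housing above 0.055 m or x of bush0_mid in the frame of housing below -0.08 m or y of bush0_mid in the frame of housing above 0.14 m or y of bush0_mid in the frame of housing below -0.14 m) and (x of bush1_mid in the frame of housing above 0.055 m or x of bush1_mid in the frame of housing below -0.08 m or y of bush1_mid in the frame of housing above 0.14 m or y of bush1_mid in the frame of housing below -0.14 m) and (x of bush2_mid in the frame of housing above 0.055 m or x of bush2_mid in the frame of housing below -0.08 m or y of bush2_mid in the frame of housing above 0.14 m or y of bush2_mid in the frame of housing below -0.14 m) and (x of bush3_mid in the frame of housing above 0.055 m or x of bush3_mid in the frame of housing below -0.08 m or y of bush3_mid in the frame of housing above 0.14 m or y of bush3_mid in the frame of housing below -0.14 m)), for 0.2 s.
At the end, for the whole second after the job is handed in: Every bush lies at rest inside the parts tote; the drift lies at rest on the rubber mat, its middle over the mat and not within 25 mm of the mat's short ends; the liner lies flat in the catch bay within about 35 mm of the bay's centre and within 17 degrees of the row of bores (x of liner_mid in the frame of bay between -0.035 and 0.035 m and y of liner_mid in the frame of bay between -0.035 and 0.035 m and z of liner_mid in the frame of bay below 0.008 m and angle between the x axis of liner_mid and the y axis of housing, either way round below 0.3 rad and x of bush0_mid in the frame of tote between -0.067 and 0.067 m and y of bush0_mid in the frame of tote between -0.092 and 0.092 m and z of each of bush0_mid, bush1_mid, bush2_mid, bush3_mid in the frame of tote below 0.06 m and linear speed of each of bush0, bush1, bush2, bush3, drift below 0.03 m/s and x of bush1_mid in the frame of tote between -0.067 and 0.067 m and y of bush1_mid in the frame of tote between -0.092 and 0.092 m and x of bush2_mid in the frame of tote between -0.067 and 0.067 m and y of bush2_mid in the frame of tote between -0.092 and 0.092 m and x of bush3_mid in the frame of tote between -0.067 and 0.067 m and y of bush3_mid in the frame of tote between -0.092 and 0.092 m and x of drift_mid in the frame of mat between -0.07 and 0.07 m and y of drift_mid in the frame of mat between -0.055 and 0.055 m and z of drift_mid in the frame of mat below 0.02 m); the robot touches nothing.
It fails at once if A bush is pulled out of its bore with the fingers ((contact force between the fingers and bush0 above 1 N and x of bush0_mid in the frame of housing between 0.012 and 0.045 m and y of bush0_mid in the frame of housing between -0.1 and 0.1 m and z of bush0_mid in the frame of housing between 0.045 and 0.06 m) or (contact force between the fingers and bush1 above 1 N and x of bush1_mid in the frame of housing between 0.012 and 0.045 m and y of bush1_mid in the frame of housing between -0.1 and 0.1 m and z of bush1_mid in the frame of housing between 0.045 and 0.06 m) or (contact force between the fingers and bush2 above 1 N and x of bush2_mid in the frame of housing between 0.012 and 0.045 m and y of bush2_mid in the frame of housing between -0.1 and 0.1 m and z of bush2_mid in the frame of housing between 0.045 and 0.06 m) or (contact force between the fingers and bush3 above 1 N and x of bush3_mid in the frame of housing between 0.012 and 0.045 m and y of bush3_mid in the frame of housing between -0.1 and 0.1 m and z of bush3_mid in the frame of housing between 0.045 and 0.06 m)).
It fails at once if The oil bottle or the steel ring is shifted by more than 40 mm or the bottle is knocked over (distance of any of oiler, hub from where it was at the start of the episode above 0.04 m or angle between oiler's own z axis and vertical above 0.5 rad).
Of bush0, bush1, bush2, bush3 only 3 to 4 are there at a start; the rules pass over those that are not, and their reading is None.
At some moment in a run one of drift, tote may be knocked a few centimetres aside while the robot is not near it.
It also fails if it takes over 210 s, if anything falls off the work surface, if the arm or the gripper's body presses on something with over 40 N, if the wrist force passes 120 N, or if a joint passes its speed limit or range.

### The arm

A 6-joint arm with a two-finger parallel gripper is mounted at the origin on the work surface. World frame = base frame: x ahead of the robot, y to its left, z up, the work surface at z = 0. Lengths are in mm, angles in rad, forces in N, time in s.
With the tool pointing down it reaches from about 275 to 825 mm from the base axis. Payload 4.9 kg.
Tool frame: the origin (TCP) lies at the very end of the fingers, on their centre line; the grasp point (between the pads) lies 19 mm behind it; z points along the fingers, y is the line along which they close (so a half turn about z gives the same grasp; the last joint's range is limited). The gripper opens to 85 mm and grips with 20 to 120 N. Pads are 22 mm wide; open, the fingers measure 114 mm over their backs; the gripper's body (76 mm by 85 mm) begins 54 mm behind the grasp point. The pads swing forward as they close: fully open they stand 13 mm farther back than shut.
Start: joints at [1.154, 0.326, -0.193, 1.052, 0, 1.437], TCP at [153.469, 528.172, 231.281] pointing down, gripper open.
Joint ranges: [-2.65, 2.65], [-0.97, 1.79], [-1.3, 1.35], [-1.93, 2.1], [-1.47, 1.37], [-3.14, 3.14]. Speed limits (rad/s): [2.57, 2.57, 3.14, 3.14, 3.14, 3.14].

### API

Orientations are given as [roll, pitch, yaw] about the fixed x, y, z axes, in that order (R = Rz(yaw) Ry(pitch) Rx(roll)).
In Python, from bench import bot, solve_ik, imaging gives the robot as it stands. Calls block until the motion is done:
- bot.move_ptp(position, orientation): joint-space move of the TCP to a pose.
- bot.movel(position, rot=None, max_speed=150, threshold=None): straight line of the TCP; rot=None keeps the orientation; max_speed is the mean speed in mm/s. With threshold (N) it stops when the force on the tool has changed by that much, and returns True; else False.
- bot.move_j(angles): joint-space move.
- bot.grip(opening, effort=None): opening from 0.0 (shut) to 1.0 (fully open); effort is the grip in N (None keeps the last); returns when the fingers have stopped.
- bot.dwell(seconds).
- solve_ik(position, orientation): joint angles nearest the present ones, or None.
- bot.get_state(): the state.
- imaging.capture(name): name is "scene" or "top"; returns the picture (480x640x3 uint8, blue, green, red); there is no depth.
- imaging.camera_model(name): a dict with "K" (3x3 intrinsics, pixels), "k1" (the pictures are not rectified: a ray, as slopes to the right and down, at radius r is drawn at 1 + k1 r^2 times it, then the intrinsics apply), "position" and "rotation" of the camera in the world. Camera axes: x right, y up, looking along -z (the intrinsics and any distortion apply to the point x, -y, -z); pixel columns grow to the right and rows downward; lengths in mm; the calibration is good to about 2 mm. A picture is of the moment at which its call begins. camera_model takes no time and is no camera call.
A pose or a line that the arm cannot do raises bot.IKError and nothing moves.
- bot.sign_off(): hands the job in; it is judged then, once.
The state is a dict: "t": time; "qpos": joint angles; "joint_velocities": joint speeds; "effort": joint torques, N m; "tcp_pos": TCP position; "orientation": TCP orientation; "contact_force": force on the tool from outside, world axes, zero at the start; "wrist_torque": the same for the moment, N m; "opening": opening from 0.0 (shut) to 1.0 (fully open); "gripper_force": force on a finger pad.
Only numpy, scipy, OpenCV 4.12 (cv2) and the standard library are available. Lean on these libraries where they do the work, as an engineer would, in place of code of your own. Each camera call takes 0.05 s, during which the arm holds its last target. There are 200 camera calls.

## Working session

There is one attempt and no reset: what is moved stays moved. The work goes in short steps, each a Python script; the robot and the scene stay as the last script left them, time stands still between calls to the robot, and variables do not carry over. Pictures are saved under pics/ and viewed, at most 14 in all, crops included, and the job is handed in when it is done.

```bash
ls; mkdir -p pics
python3 - <<'E'
from bench import bot, imaging
import cv2
for n in("top","scene"):
    im=imaging.capture(n); cv2.imwrite(f"pics/{n}0.png",im)
    m=imaging.camera_model(n); print(n,m)
E
```

```text
pics
top {'K': array([[471.73821049,   0.        , 311.25726716],
       [  0.        , 471.73821049, 235.47730378],
       [  0.        ,   0.        ,   1.        ]]), 'k1': -0.10346392384736453, 'position': array([ 511.31267985,  -10.71119103, 1152.35132207]), 'rotation': array([ 0.07090893, -0.00518314, -1.59050206])}
scene {'K': array([[468.86489117,   0.        , 319.10299537],
       [  0.        , 468.86489117, 242.71192572],
       [  0.        ,   0.        ,   1.        ]]), 'k1': -0.04987204803343689, 'position': array([1073.38563224, -167.51069934,  754.69785028]), 'rotation': array([ 0.65403076, -0.01116095,  1.29663993])}
```

View pics/top0.png

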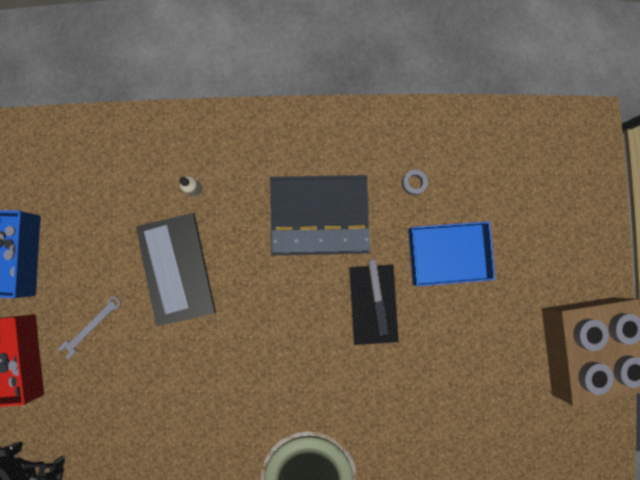

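View pics/scene0.png

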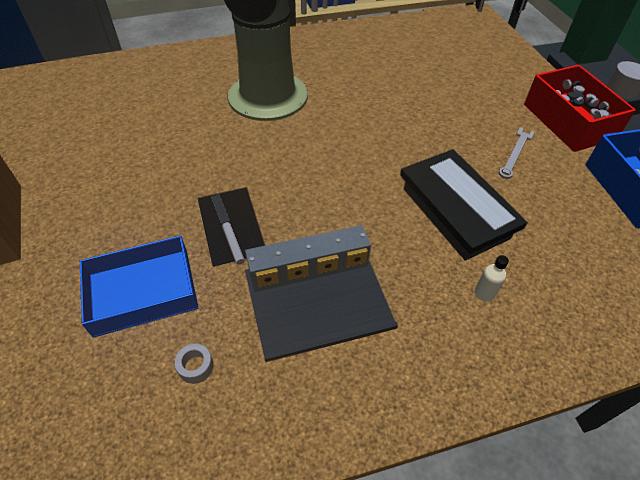

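Top view: the housing top face is at (320,240) with the bay above it and all four flanges visible at about (284..357,228). The liner is at (166,268) on the plate, the drift at (379,298) with its nose up (+x), the tote at (452,253), the oiler at (190,185) and the ring at (415,182). Next I turn these into positions.

```bash
cat > h.py <<'E'
from bench import bot, solve_ik, imaging
import cv2, numpy as np
from scipy.spatial.transform import Rotation as R
def cast(name, px, z):
    """pixels (N,2) -> world points on plane z"""
    m=imaging.camera_model(name); px=np.asarray(px,float).reshape(-1,2); K=m["K"]
    d=np.c_[(px[:,0]-K[0,2])/K[0,0],(px[:,1]-K[1,2])/K[1,1]]; u=d.copy()
    for _ in range(8): u=d/(1+m["k1"]*(u**2).sum(1,keepdims=True))
    ray=np.c_[u[:,0],-u[:,1],-np.ones(len(u))]@R.from_euler("xyz",m["rotation"]).as_matrix().T
    return m["position"]+ray*((z-m["position"][2])/ray[:,2:3])
def blobs(mask, minarea=60):
    c,_=cv2.findContours(mask.astype(np.uint8),cv2.RETR_EXTERNAL,cv2.CHAIN_APPROX_NONE)
    return sorted([k for k in c if cv2.contourArea(k)>minarea],key=cv2.contourArea,reverse=True)
def rect(name,c,z):
    """centre, (long,short), yaw of long axis in (-90,90] deg of a contour cast on z"""
    p=cast(name,c.reshape(-1,2),z)[:,:2].astype(np.float32)
    (cx,cy),(w,h),a=cv2.minAreaRect(p)
    if w<h: w,h,a=h,w,a+90
    a=(a+89.99)%180-89.99
    return np.round([cx,cy,w,h,a],1)
def window(mask,x0,y0,x1,y1):
    o=np.zeros(mask.shape,np.uint8); o[y0:y1,x0:x1]=mask[y0:y1,x0:x1]; return o
E
python3 - <<'E'
from h import *
im=cv2.imread("pics/top0.png"); hsv=cv2.cvtColor(im,cv2.COLOR_BGR2HSV)
for n,(x,y) in dict(liner=(166,268),plate=(190,260),edge=(143,270),side=(207,310),top=(310,240),foot=(320,200),rim=(320,254),mat=(360,320),grip=(381,320),nose=(376,280),tote=(450,255),wood=(250,350),hub=(408,182),oil=(192,187)).items(): print(n,im[y,x],hsv[y,x])
H,S,V=cv2.split(hsv); g=S<90
for n,m,w,z in [("liner",g&(V>110),(130,205,220,330),63),("plate",g,(125,200,220,335),60),("house",g&(V>65),(262,225,375,262),74),("foot",g,(262,168,375,262),6),
 ("mat",g,(340,258,405,350),2),("nose",g&(V>90),(345,256,400,310),11),("tote",(H>100)&(H<125)&(S>120),(400,210,505,295),50),("hub",g&(V>60),(395,160,440,205),30),("oil",g,(170,165,215,205),50)]:
    b=blobs(window(m,*w))
    if b: print(n,rect("top",b[0],z),cv2.boundingRect(b[0]))
c=im[195:345,125:225]; d=im[170:350,262:402]
cv2.imwrite("pics/c0.png",np.hstack([cv2.resize(c,(400,600)),cv2.resize(d[:,:133],(400,541)) if 0 else cv2.resize(d,(400,514)) if 0 else cv2.copyMakeBorder(cv2.resize(d,(400,514)),0,86,0,0,0)]))
E
```

```text
liner [164 152 146] [110  28 164]
plate [76 79 79] [30 10 79]
edge [ 70 100 121] [ 18 107 121]
side [85 89 89] [30 11 89]
top [114 103  94] [107  45 114]
foot [65 60 56] [107  35  65]
rim [65 75 86] [14 62 86]
mat [36 33 31] [108  35  36]
grip [69 62 59] [111  37  69]
nose [143 132 130] [115  23 143]
tote [201 109  49] [108 193 201]
wood [ 74 109 135] [ 17 115 135]
hub [116 120 130] [  9  27 130]
oil [152 170 175] [ 23  34 175]
liner [517.1 322.5 201.5  57.6  14.9] (144, 225, 44, 89)
plate [516.7 302.  242.1 144.4  11.8] (136, 213, 79, 114)
house [577.1 -37.8 229.6  68.9  88.9] (270, 225, 101, 31)
foot [643.9 -39.5 244.5 196.3 -89.9] (270, 174, 101, 82)
mat [ 430.  -165.8  205.   109.4    2.4] (349, 259, 50, 86)
nose [ 481.3 -168.8  102.9   22.     5.6] (368, 259, 14, 43)
tote [ 541.2 -349.1  196.3  138.4  -87.1] (409, 222, 86, 64)
hub [ 716.5 -271.2   66.6   63.1  -27.7] (401, 169, 28, 27)
oil [713.8 266.9  60.2  41.9  59.4] (179, 176, 24, 21)
```

View pics/c0.png

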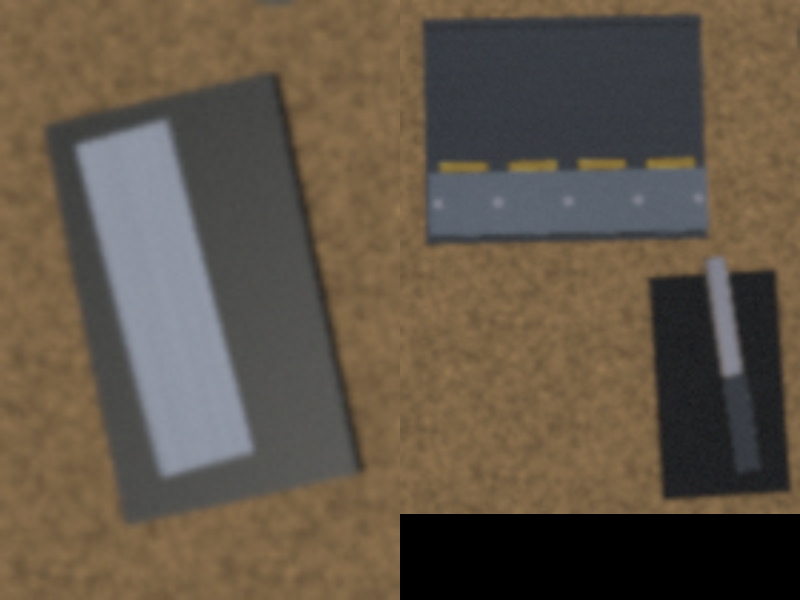

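The crop shows the liner clear of all plate edges at about 15° yaw, the bay empty, four flanges seated, and the drift nose overhanging the mat. I refine the housing and mat, then drag the liner towards the robot.

```bash
cat >> h.py <<'E'
pi=np.pi
def down(deg): return [pi,0,np.radians(deg)]
def st(): 
    s=bot.get_state(); return round(s["t"],1),np.round(s["tcp_pos"],1),np.round(s["contact_force"],1),round(s["opening"],3),np.round(s["gripper_force"],1)
E
python3 - <<'E'
from h import *
im=cv2.imread("pics/top0.png"); hsv=cv2.cvtColor(im,cv2.COLOR_BGR2HSV);H,S,V=cv2.split(hsv)
print("house",rect("top",blobs(window((V>88)&(S<70),262,225,375,262))[0],74))
b=blobs(window((H>15)&(H<30)&(S>150),262,220,375,235),8); print([rect("top",k,71) for k in b])
print("mat",rect("top",blobs(window((V<55)&(S<90),340,264,405,350))[0],2))
print("grip",rect("top",blobs(window((V>50)&(V<110)&(S<60),372,301,392,340))[0],12))
print(bot.get_state()["orientation"])
print([np.round(solve_ik(p,down(a)),2).tolist() if solve_ik(p,down(a)) is not None else None for p,a in [([517,322,70],15),([440,300,46],15),([676,-119,15],90),([676,40,15],-90),([480,-40,33],0),([470,-123,33],0),([470,45,33],0),([392,-178,10],5.6)]])
bot.move_ptp([517,322,140],down(15)); bot.grip(0)
print(bot.movel([517,322,56],max_speed=40,threshold=10)); print(st())
E
```

```text
house [578.2 -37.9 224.9  57.5  88.9]
[]
mat [ 422.7 -166.1  185.4  105.9    2.2]
grip [ 391.2 -182.6   83.3   21.1    8.1]
[-3.14004460e+00 -2.22251583e-04  2.85879095e+00]
[[0.44, 0.58, -0.24, 0.76, 0.0, -2.97], [0.46, 0.49, -0.47, 0.6, 0.0, -2.94], [-0.28, 0.76, -0.04, 0.77, 0.0, 1.29], [-0.05, 0.75, -0.07, 0.75, 0.0, -1.62], [-0.24, 0.44, -0.62, 0.51, 0.0, 2.91], [-0.41, 0.45, -0.61, 0.52, 0.0, 2.73], [-0.06, 0.43, -0.64, 0.5, 0.0, 3.08], [-0.6, 0.42, -0.76, 0.39, 0.0, 2.45]]
True
(6.2, array([517. , 322. ,  63.1]), array([-0.4, -0.4,  4.7]), -0.003, np.float64(2.3))
```

Run:
```python
from h import *
z=63.0
while bot.get_state()["contact_force"][2]<14 and z>60:
    z-=0.25; bot.movel([517,322,z],max_speed=20); 
print(z,st())
a=np.radians(14.9); e=np.array([np.cos(a),np.sin(a),0])
for k in (10,40,74):
    bot.movel(np.array([517,322,z])-k*e,max_speed=40); print(st())
bot.movel(np.array([517,322,150])-74*e)
im=imaging.capture("top"); cv2.imwrite("pics/t1.png",im)
H,S,V=cv2.split(cv2.cvtColor(im,cv2.COLOR_BGR2HSV)); 
for w in [(130,205,220,350)]:
    print([rect("top",b,63) for b in blobs(window((S<90)&(V>110),*w))])
```

```text
61.0 (8.2, array([517.5, 322.2,  63. ]), array([-4.4, -2. , 14.9]), 0.005, np.float64(7.5))
(8.6, array([509.2, 320.3,  63. ]), array([ 0.1, -0. , 10.8]), 0.005, np.float64(5.6))
(9.5, array([480.8, 312.8,  63. ]), array([ 1.6,  0.3, 10.8]), -0.003, np.float64(5.4))
(10.5, array([448.2, 304.2,  63. ]), array([ 1.6, -0.6, 10.7]), 0.0, np.float64(5.7))
[array([447.1, 303.7, 203.7,  64.7,  14.8])]
```

View pics/t1.png

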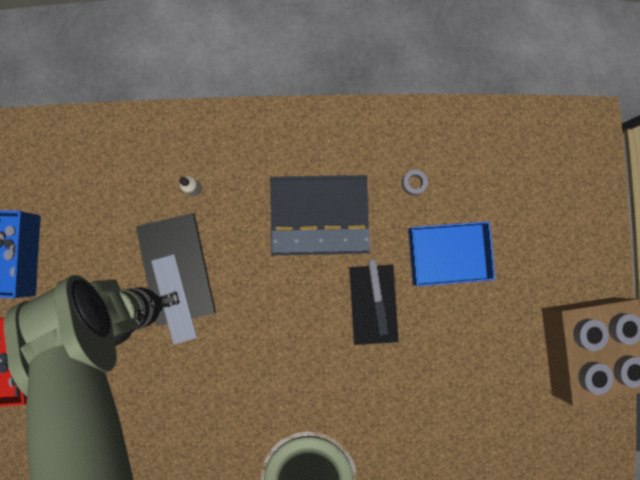

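The liner now overhangs the plate by about 47 mm at (185,335). I grip its end by the two long edges, from above, beyond the plate's edge.

Run:
```python
from h import *
a=np.radians(14.8); e=np.array([np.cos(a),np.sin(a),0]); g=np.array([447.5,303.9,0])-80*e
bot.grip(1.0); bot.move_ptp(g+[0,0,150],down(14.8)); print(st())
print(bot.movel(g+[0,0,46],max_speed=80,threshold=8)); print(st())
bot.grip(0.0,effort=60); bot.dwell(.3); print(st())
bot.movel(g+[0,0,110],max_speed=60); print(st())
cv2.imwrite("pics/s2.png",imaging.capture("scene"))
cv2.imwrite("pics/t2.png",imaging.capture("top"))
```

```text
(12.5, array([369.4, 283.4, 150.3]), array([ 0.8, -0.2,  0.9]), 1.001, np.float64(0.0))
False
(14.0, array([370.6, 283.7,  46.4]), array([1.2, 0.1, 0.1]), 0.999, np.float64(0.0))
(14.7, array([370.4, 283.6,  46.4]), array([-1.7, -0.7,  4.3]), 0.628, np.float64(61.9))
(15.9, array([369.8, 283.3, 109.6]), array([ 0.8,  0.6, -1.1]), 0.624, np.float64(63.0))
```

View pics/s2.png

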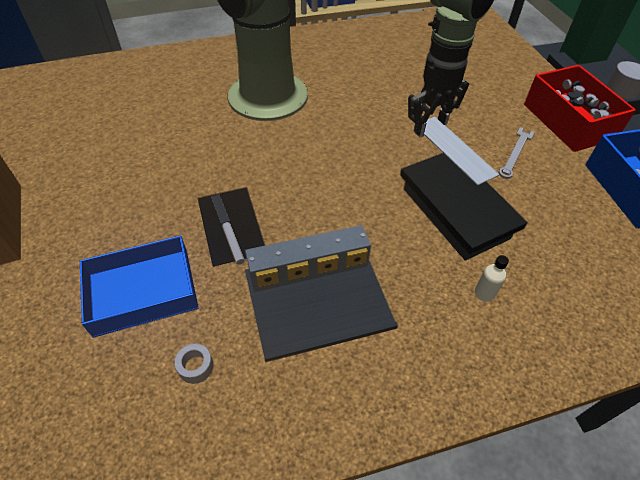

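The liner is held level by its end, with its free end at (487,178). I carry it to the bay and lower it.

Run:
```python
from h import *
p=bot.get_state()["tcp_pos"]; bot.movel([p[0],p[1],190],max_speed=150)
t=np.array([678,40.5,0]); o=down(-90.7)
bot.move_ptp(t+[0,0,190],o); print(st())
bot.movel(t+[0,0,60],max_speed=120); bot.dwell(.2)
for n in ("top","scene"): cv2.imwrite(f"pics/{n}3.png",imaging.capture(n))
im=cv2.imread("pics/top3.png");H,S,V=cv2.split(cv2.cvtColor(im,cv2.COLOR_BGR2HSV))
print([rect("top",b,74) for b in blobs(window((S<90)&(V>110),262,160,390,232))])
a,b=cv2.imread("pics/top3.png")[120:300,220:440],cv2.imread("pics/scene3.png")[170:370,200:440]
cv2.imwrite("pics/c3.png",np.hstack([cv2.resize(a,(400,327)),cv2.resize(b,(392,327))]))
```

```text
(18.1, array([677.3,  41.4, 189.5]), array([ 0.1, -0. , -1.2]), 0.625, np.float64(63.0))
[array([678.3, -65.4, 143.5,  56. ,  89. ]), array([682.3,  50.7, 165.7,  88.4,  -1.1])]
```

View pics/c3.png

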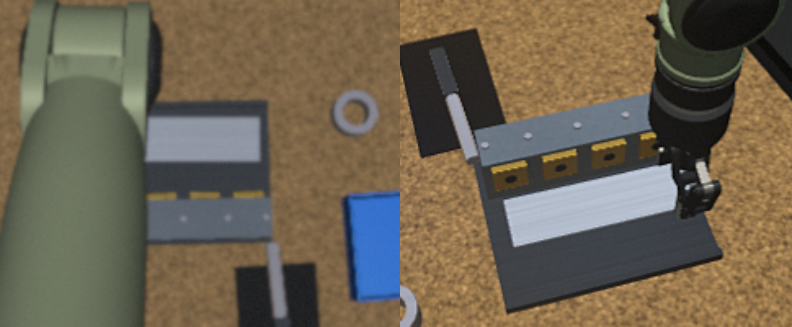

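The liner hangs level over the bay with its far end at y≈-137, as planned, so I lower and release it.

Run:
```python
from h import *
t=np.array([678,40.5,0])
print(bot.movel(t+[0,0,2],max_speed=40,threshold=5)); print(st())
bot.grip(0.76); bot.dwell(.3); print(st())
bot.movel(t+[0,0,110],max_speed=120); bot.move_ptp([480,150,250],down(-20)); bot.dwell(.1)
for n in ("top","scene"): cv2.imwrite(f"pics/{n}4.png",imaging.capture(n))
im=cv2.imread("pics/top4.png");H,S,V=cv2.split(cv2.cvtColor(im,cv2.COLOR_BGR2HSV))
print("liner",[rect("top",b,9) for b in blobs(window((S<90)&(V>110),262,160,390,232))])
m=window((S<90)&(V>90),345,256,400,310); print("nose",[rect("top",b,11) for b in blobs(m)])
im=cv2.imread("pics/scene4.png");H,S,V=cv2.split(cv2.cvtColor(im,cv2.COLOR_BGR2HSV))
a,b=cv2.imread("pics/top4.png")[160:340,240:440],cv2.imread("pics/scene4.png")[170:370,190:410]
cv2.imwrite("pics/c4.png",np.hstack([cv2.resize(a,(400,360)),cv2.resize(b,(396,360))]))
```

```text
True
(21.0, array([677.9,  40.5,   2.5]), array([-1.6,  0.3,  5.4]), 0.629, np.float64(67.0))
(21.6, array([676.3,  40.6,   0.8]), array([ 0.3, -0.2,  1.1]), 0.762, np.float64(0.0))
liner [array([676.6, -36.6, 201. ,  54.3,  88.9])]
nose [array([ 492.7, -161.7,   95.3,   22. ,    3.1])]
```

View pics/c4.png

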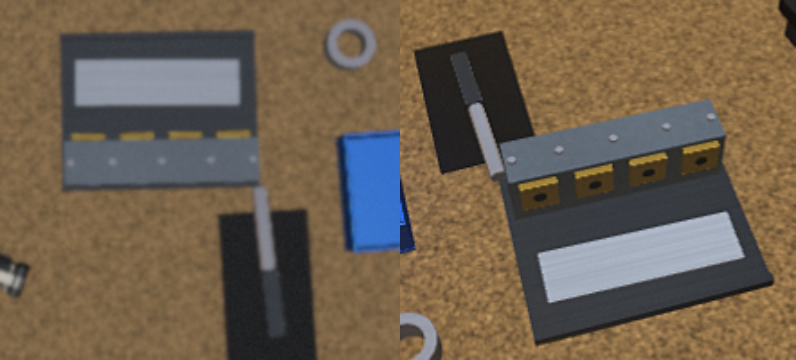

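The liner lies centred in the bay. The drift has been knocked about 11 mm, with its nose now at (373,262–300). I re-measure the drift and check the bore positions from the flanges.

Run:
```python
from h import *
im=cv2.imread("pics/scene4.png");H,S,V=cv2.split(cv2.cvtColor(im,cv2.COLOR_BGR2HSV))
for b in blobs(window((H>14)&(H<32)&(S>130)&(V>95),235,235,385,290)):
    (c,sz,a)=cv2.minAreaRect(b); x,y,w,h=cv2.boundingRect(b)
    print((x,y,w,h),np.round(cast("scene",[(c[0],c[1])],52)[0],1), np.round(sz,1))
im=cv2.imread("pics/top4.png");hsv=cv2.cvtColor(im,cv2.COLOR_BGR2HSV);H,S,V=cv2.split(hsv)
for n,m,w in [("nose",(S<60)&(V>100),(360,245,395,310)),("grip",(V>50)&(S<60),(362,301,392,338)),("all",(V>52)&(S<60),(360,255,395,338)),("blk",(V>95)&(S<70),(262,225,372,256))]:
    print(n,[(rect("top",b,74 if n=="blk" else 15),cv2.boundingRect(b)) for b in blobs(window(m,*w))])
print(V[235:256,300])
```

```text
nose [(array([ 497.4, -161.7,   99.9,   18.1,    5.6]), (366, 253, 11, 42))]
grip [(array([ 399.3, -172. ,   66.2,   21.1,    5.4]), (371, 301, 12, 28))]
all [(array([ 454.6, -165.5,  177.4,   23.1,    5.7]), (366, 255, 17, 74))]
blk [(array([576.9, -39.1, 223.6,  51.2, -89.7]), (272, 229, 98, 24))]
[112 110 113 114 116 115 113 111 114 116 114 116 115 114 112 112 102  74
  64  73 102]
```

```bash
cat >> h.py <<'E'
HX,HY,HYAW=576.9,-39.1,0.3
def hw(x,y,z):
    a=np.radians(HYAW); return np.array([HX+x*np.cos(a)-y*np.sin(a),HY+x*np.sin(a)+y*np.cos(a),z])
E
python3 - <<'E'
from h import *
a=np.radians(5.6); g=np.array([457.6,-165.6,0])-50*np.array([np.cos(a),np.sin(a),0])
bot.grip(0.6); bot.move_ptp(g+[0,0,120],down(5.6)); print(st())
print(bot.movel(g+[0,0,4.5],max_speed=70,threshold=8),st())
bot.grip(0,effort=100); bot.dwell(.2); print(st())
bot.movel(g+[0,0,100],max_speed=80); 
q=hw(-25-40-140,-84,0)
bot.move_ptp(q+[0,0,100],down(HYAW)); bot.movel(q+[0,0,44.5],max_speed=100); bot.dwell(.2); print(st())
for n in ("top","scene"): cv2.imwrite(f"pics/{n}5.png",imaging.capture(n))
im=cv2.imread("pics/top5.png");H,S,V=cv2.split(cv2.cvtColor(im,cv2.COLOR_BGR2HSV))
print([(rect("top",b,61),cv2.boundingRect(b)) for b in blobs(window((S<60)&(V>100),340,256,395,330))], q)
A,B=im[200:360,270:430],cv2.imread("pics/scene5.png")[150:330,150:400]
cv2.imwrite("pics/c5.png",np.hstack([cv2.resize(A,(360,360)),cv2.resize(B,(440,317)) if 0 else cv2.copyMakeBorder(cv2.resize(B,(440,317)),0,43,0,0,0)]))
E
```

```text
(28.4, array([ 407.9, -170.4,  120. ]), array([ 0.9, -0.6, -0.4]), 0.596, np.float64(0.0))
False (30.2, array([ 408.1, -170.7,    4.8]), array([0.4, 0.2, 0.8]), 0.599, np.float64(0.0))
(30.8, array([ 408. , -170.8,    4.9]), array([-1.2, -0.6,  5. ]), 0.211, np.float64(97.7))
(33.4, array([ 373. , -124.5,   45.1]), array([-0.4, -1. , -1.9]), 0.208, np.float64(97.9))
[(array([ 4.629e+02, -1.231e+02,  9.700e+01,  1.600e+01,  2.000e-01]), (354, 268, 8, 43))] [ 372.34263105 -124.17222113    0.        ]
```

View pics/c5.png

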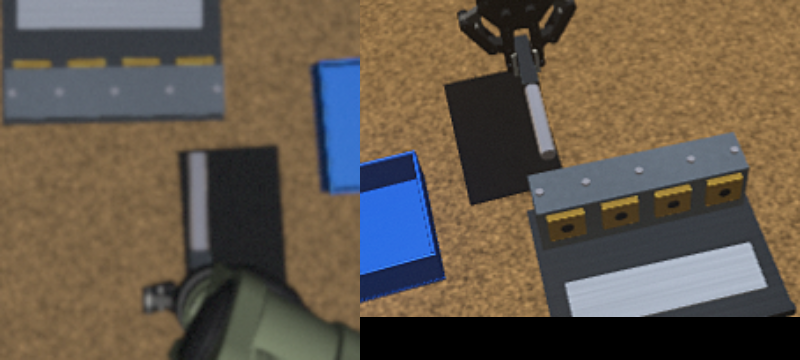

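The drift is aligned with bore 0: its nose is at y=-123.1 and the bore axis is at -123.1. I drive the first bush out.

```bash
cat >> h.py <<'E'
def drive(y,tip=36,z=44.5):
    """tip housing-x target; drift held 140 mm behind its tip"""
    hit=bot.movel(hw(tip-140-15,y,z),max_speed=60,threshold=18); s1=st()
    hit2=False if hit else bot.movel(hw(tip-140,y,z),max_speed=30,threshold=18)
    print(hit,hit2,s1,st()); return hit or hit2
E
python3 - <<'E'
from h import *
drive(-84); bot.dwell(.3)
bot.movel(hw(-205,-84,44.5),max_speed=120)
for n in ("top","scene"): cv2.imwrite(f"pics/{n}6.png",imaging.capture(n))
A,B=cv2.imread("pics/top6.png")[160:340,250:430],cv2.imread("pics/scene6.png")[170:370,190:440]
cv2.imwrite("pics/c6.png",np.hstack([cv2.resize(A,(350,350)),cv2.resize(B,(437,350))]))
E
```

```text
False False (35.1, array([ 457.8, -123.6,   44.4]), array([ 0.1,  0.1, -3.1]), 0.206, np.float64(97.9)) (35.8, array([ 473.2, -123.5,   44.4]), array([-0. ,  0.3, -3.3]), 0.208, np.float64(97.9))
```

View pics/c6.png

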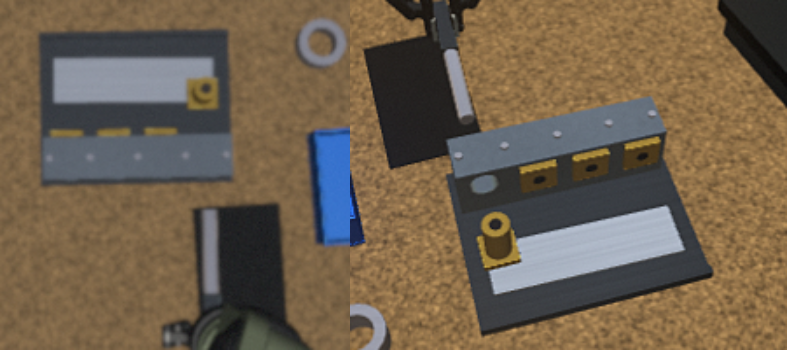

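Bush 0 stands on its flange on the liner, upright at (497,235) in the crop. I drive the other three, lay the drift back on the mat and look.

Run:
```python
from h import *
for y in (-28,28,84):
    bot.movel(hw(-205,y,44.5),max_speed=120)
    if drive(y): raise SystemExit("stopped")
    bot.dwell(.2); bot.movel(hw(-205,y,44.5),max_speed=150)
print(st())
a=np.radians(2.2); g=np.array([425,-166,0])-50*np.array([np.cos(a),np.sin(a),0])
p=bot.get_state()["tcp_pos"]; bot.movel([p[0],p[1],110]); bot.move_ptp(g+[0,0,110],down(2.2))
bot.movel(g+[0,0,20],max_speed=100); print(bot.movel(g+[0,0,4],max_speed=25,threshold=5),st())
bot.grip(0.5); bot.dwell(.2); bot.movel(g+[0,0,150]); bot.move_ptp([420,150,250],down(0)); print(st())
for n in ("top","scene"): cv2.imwrite(f"pics/{n}7.png",imaging.capture(n))
A,B=cv2.imread("pics/top7.png")[150:350,250:510],cv2.imread("pics/scene7.png")[170:370,50:410]
cv2.imwrite("pics/c7.png",np.hstack([cv2.resize(A,(350,269)),cv2.resize(B,(448,249)) if 0 else cv2.resize(B,(450,269))]))
im=cv2.imread("pics/top7.png");H,S,V=cv2.split(cv2.cvtColor(im,cv2.COLOR_BGR2HSV))
for b in blobs(window((H>12)&(H<32)&(S>125),262,168,372,232),20): print(rect("top",b,17),cv2.boundingRect(b))
```

```text
False False (39.3, array([457.7, -67.7,  44.5]), array([-0.7, -0.5, -3.1]), 0.206, np.float64(98.0)) (40.0, array([472.9, -67.6,  44.4]), array([-0.2, -1.1, -3.5]), 0.208, np.float64(98.0))
False False (43.2, array([457.2, -11.7,  44.4]), array([ 0.5,  0. , -3.5]), 0.204, np.float64(97.9)) (43.9, array([472.7, -11.6,  44.4]), array([ 1.1,  0.1, -4.2]), 0.208, np.float64(97.9))
False False (47.1, array([457.1,  44.3,  44.5]), array([-0. ,  0. , -3.5]), 0.207, np.float64(98.0)) (47.7, array([472.3,  44.4,  44.4]), array([-0.2,  0.5, -3.3]), 0.21, np.float64(98.0))
(48.8, array([373.2,  43.7,  45. ]), array([ 0.4,  0.7, -3.9]), 0.203, np.float64(97.9))
True (51.9, array([ 374.8, -167.9,    4.9]), array([-1.9,  0.9,  6.5]), 0.204, np.float64(99.5))
(58.0, array([420. , 149.9, 250. ]), array([-0.3, -0.3, -0.7]), 0.495, np.float64(0.0))
[ 656.7 -123.2   34.2   34.2   -1. ] (347, 201, 15, 15)
[657.4  46.6  34.3  33.9  -0.8] (277, 202, 15, 15)
[656.4  -9.1  34.2  33.9  -1.1] (300, 202, 15, 15)
[657.7 -67.3  34.2  33.9  -1.1] (324, 201, 15, 15)
```

View pics/c7.png

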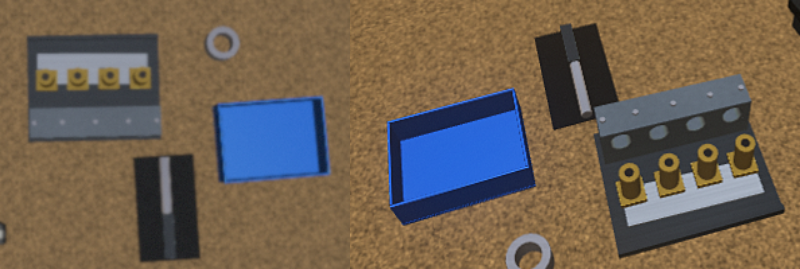

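All four bushes stand upright in a row on the liner at x≈657, y≈-123/-67/-9/47, and the drift lies centred on the mat. Next I move the bushes to the tote.

```bash
cat >> h.py <<'E'
def tote(im):
    H,S,V=cv2.split(cv2.cvtColor(im,cv2.COLOR_BGR2HSV))
    return rect("top",blobs(window((H>100)&(H<125)&(S>120),390,190,540,330))[0],50)
def stow(bx,by,cx,cy,tyaw):
    bot.grip(0.52); bot.move_ptp([bx,by,140],down(-90))
    if bot.movel([bx,by,30],max_speed=90,threshold=8): print("touched",st()); return False
    bot.grip(0,effort=50); s=st(); print("grip",s)
    bot.movel([bx,by,150],max_speed=150)
    bot.move_ptp([cx,cy,150],down(tyaw)); bot.movel([cx,cy,45],max_speed=110)
    print(bot.movel([cx,cy,22],max_speed=30,threshold=5),st())
    bot.grip(0.5); bot.dwell(.1); bot.movel([cx,cy,150],max_speed=200); return True
E
python3 - <<'E'
from h import *
t=tote(cv2.imread("pics/top7.png")); print(t)
c=np.array([t[0],t[1]-2]); yaw=t[4]+90 if t[4]<0 else t[4]-90; a=np.radians(yaw); M=np.array([[np.cos(a),-np.sin(a)],[np.sin(a),np.cos(a)]])
print(solve_ik([657,-123,30],down(-90)),solve_ik([*(c+M@[-30,-45]),25],down(yaw)))
p=c+M@[-30,-45]; print(p,yaw)
stow(656.7,-122.5,*p,yaw)
cv2.imwrite("pics/top8.png",imaging.capture("top"));cv2.imwrite("pics/scene8.png",imaging.capture("scene"))
A,B=cv2.imread("pics/top8.png")[150:350,250:510],cv2.imread("pics/scene8.png")[170:370,50:410]
cv2.imwrite("pics/c8.png",np.hstack([cv2.resize(A,(350,269)),cv2.resize(B,(450,269))]))
E
```

```text
[ 541.2 -349.   196.5  138.4  -87.1]
[-0.29540728  0.71757017 -0.08689542  0.76633074  0.         -1.86620361] [-0.77227029  0.69376802 -0.15093113  0.72609717  0.          2.31870781]
[ 513.51510159 -397.46015928] 2.9000000000000057
grip (61.4, array([ 657.4, -122.8,   30.9]), array([0.1, 1.2, 4.7]), 0.314, np.float64(49.3))
True (67.6, array([ 513.3, -397.3,   25.9]), array([-0.3,  0.1,  4.2]), 0.316, np.float64(49.7))
```

View pics/c8.png

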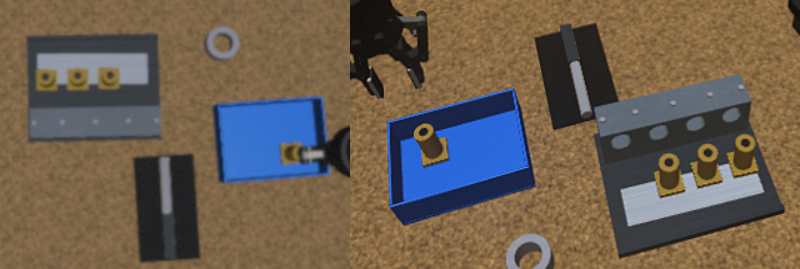

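Bush 0 stands in the tote at (290,155) in the crop; the other three and the tote are unmoved. I repeat this for the rest, re-measuring the tote each time.

```bash
sed -i 's/down(-90))$/down(90))/' h.py
python3 - <<'E'
from h import *
for (bx,by),o in zip([(657.2,-67),(656.9,-9.5),(657.2,46)],[(30,-45),(-30,42),(30,42)]):
    im=imaging.capture("top"); t=tote(im); print(t)
    c=np.array([541.2,-351.0]); yaw=2.9; a=np.radians(yaw)
    if abs(t[4]+87.1)>2.5 or np.hypot(t[0]-541.2,t[1]+349)>12: print("tote moved?"); break
    p=c+np.array([[np.cos(a),-np.sin(a)],[np.sin(a),np.cos(a)]])@o
    if not stow(bx,by,*p,yaw): break
bot.move_ptp([420,150,250],down(0)); bot.dwell(.3); print(st())
cv2.imwrite("pics/top9.png",imaging.capture("top"));cv2.imwrite("pics/scene9.png",imaging.capture("scene"))
im=cv2.imread("pics/top9.png");H,S,V=cv2.split(cv2.cvtColor(im,cv2.COLOR_BGR2HSV))
print("liner",[rect("top",b,9) for b in blobs(window((S<90)&(V>110),262,160,390,232))])
print("nose",[rect("top",b,13) for b in blobs(window((S<60)&(V>100),350,258,400,320))])
A,B=im[150:350,250:510],cv2.imread("pics/scene9.png")[170:370,50:410]
cv2.imwrite("pics/c9.png",np.hstack([cv2.resize(A,(350,269)),cv2.resize(B,(450,269))]))
E
```

```text
[ 541.2 -348.9  196.8  138.3  -86.9]
grip (72.2, array([657.9, -67.1,  30.9]), array([-0.3, -0.6,  3.5]), 0.313, np.float64(49.4))
True (76.1, array([ 573.2, -394.3,   25.9]), array([-0.1,  0.4,  3.6]), 0.312, np.float64(49.9))
[ 541.2 -349.   196.4  138.3  -87. ]
grip (80.7, array([657.6,  -9.6,  30.9]), array([-0.9,  0.6,  4.7]), 0.314, np.float64(49.3))
True (84.6, array([ 508.9, -310.4,   25.9]), array([-1.5, -0.4,  4.7]), 0.316, np.float64(49.8))
[ 541.2 -349.2  196.7  138.4  -87.1]
grip (89.2, array([657.7,  46. ,  30.9]), array([-1.1,  0.3,  4.8]), 0.314, np.float64(49.3))
True (93.2, array([ 568.8, -307.4,   25.9]), array([-0.1,  0.3,  4.3]), 0.312, np.float64(50.0))
(99.2, array([420., 150., 250.]), array([-0.7,  0.5,  0.3]), 0.498, np.float64(0.0))
liner [array([677.8, -36.6, 201. ,  56.8,  89. ])]
nose [array([ 463.6, -164.2,   99.1,   16.5,    0.8])]
```

View pics/c9.png

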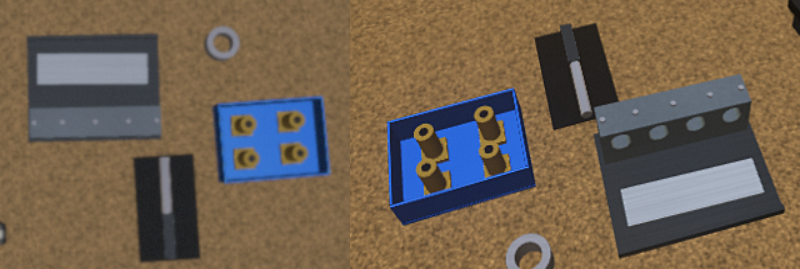

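All four bushes stand in the tote, the liner is flat at (677.8,-36.6) in the bay, and the drift is on the mat with its middle at x≈424. I hand the job in.

```bash
python3 -c "
from h import *
print(bot.sign_off())"
```

```text
the job is handed in; nothing more can be done
None
```

The job is handed in at about 99 s of the 210 s allowed: all four bushes are in the tote, the drift is back on its mat, the liner lies flat in the bay, and the oil bottle and steel ring were left alone; sign-off returned no verdict.

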